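# Make up and stack two painting kits

## Task

Make up the two class kits in the wooden trays, one thing resting flat on the floor of each compartment (either compartment will do): the dipper cup, standing upright, and the large paint tube go in the tray with the corner posts; the sanding block and the slim paint tube go in the tray with the handle. When both kits are packed, lift the handled tray by its handle and stack it on the other so that its four corner pins drop fully into the sockets; leave the glaze bottle and the oil bottle where they are.

Things in the scene. Friction and masses are not known exactly. Their poses are not given: they have to be found in the camera images.
- base_tray: Loose wooden tray with corner posts, 150 (x) x 200 (y) mm, 0.6 kg; origin: centre of underside, z up; all in mm. Floor top z=6; 5 mm wide rim and divider (along x at y=0), tops z=16; two 140 x 92 mm compartments centred at y=+-48. Posts 22 mm square, tops z=42, centred x=+-64, y=+-89; each has an upright socket 12 mm wide, 16 deep, 2 mm chamfer. Either way round fits.
- handle_mid (a point): Middle of the handle bar (along x; 122 x 12 x 14 high; uprights at x=+-55) of the loose, post-less wooden tray, 0.3 kg; z up, all in mm. Footprint, rim and compartments as the other. From this point: floor top z=-45, rim -35, underside -51 (sits on the post tops), tips of its four pins -63. Pins 8 mm thick, 12 long, tapered, at x=+-64, y=+-89. Stacked, this point is 93 mm above the other tray's underside.
- slim_tube_mid (a point): Centre (half-way up) of the smaller, slimmer crumpled paint tube: 32 mm wide (x), 87 mm long (y), 17 mm high (z), with a grey body, a blue band and a grey cap toward +y. Grasp across its width. About 0.09 kg.
- large_tube_mid (a point): Centre (half-way up) of the larger paint tube: 40 mm wide (x), 117 mm long (y), 22 mm high (z), pale with a green-blue band, the dark cap toward -y. Grasp across its width. About 0.09 kg.
- dipper_mid (a point): Centre (half-way up) of the dipper, a small open dark metal cup, 45 mm in diameter, 26 mm high, z up. It can be grasped across its whole diameter. 0.035 kg.
- sanding_block_mid (a point): Centre (half-way up) of the cork sanding block, a rounded brown block 36 mm (x) by 72 mm (y) by 26 mm high (z), with a dark groove along each long side. About 0.06 kg.
- glaze_bottle_mid (a point): Centre (half-way up) of the small dark red glaze bottle with black cap, 37 mm in diameter, 86 mm tall, standing loose near the far right of the table, right of the tube pile; not part of the kits, to be left alone.
- oil_bottle_mid (a point): Point on the axis of the brown oil bottle, 64 mm above its underside (the bottle is 49 x 67 mm, 170 mm tall), standing loose by the right edge of the table; not part of the kits, to be left alone.
Mind the look-alikes: they are no part of the job. Of the things that look like the part that bears dipper_mid, the larger one is meant.

How it is judged:
By the outcome, as a careful person would: the job done as asked, in the order asked, and still so for the second after the job is handed in, with the robot touching nothing.
It also fails if it takes over 134 s, if anything falls off the work surface, if the arm or the gripper's body presses on something with over 40 N, if the wrist force passes 120 N, or if a joint passes its speed limit or range.

## Robot

A 6-joint arm with a two-finger parallel gripper is mounted at the origin on a cart in front of the work surface, level with it; the furniture and walls round the work are solid. World frame = base frame: x ahead of the robot, y to its left, z up, the work surface at z = 0. Lengths are in m, angles in rad, forces in N, time in s.
With the tool pointing down it reaches from about 0.35 to 0.925 m from the base axis. Payload 6.4 kg.
Tool frame: the origin (TCP) lies at the very end of the fingers, on their centre line; the grasp point (between the pads) lies 19 mm behind it; z points along the fingers, y is the line along which they close (so a half turn about z gives the same grasp; the last joint's range is limited). The gripper opens to 85 mm and grips with 20 to 120 N. Pads are 22 mm wide; open, the fingers measure 114 mm over their backs; the gripper's body (76 mm by 85 mm) begins 54 mm behind the grasp point. The pads swing forward as they close: fully open they stand 13 mm farther back than shut.
Start: joints at [0.926, 0.245, 1.558, -0, 1.339, -0.174], TCP at [0.295, 0.579, 0.231] pointing down, gripper open.
Joint ranges: [-3.13, 3.13], [-1.02, 2.26], [0.13, 2.54], [-0.95, 4.09], [0.21, 2.88], [-2.74, 2.74]. Speed limits (rad/s): [2.57, 2.57, 3.14, 3.14, 3.14, 3.14].

## Interface

Orientations are given as [roll, pitch, yaw] about the fixed x, y, z axes, in that order (R = Rz(yaw) Ry(pitch) Rx(roll)).
In Python, from rig import manip, optics, job_done gives the robot as it stands.
- The arm moves only by the tool arm_command, never from a script. Its argument "commands" is a list of rows, each a list of 6 numbers: the shift along the tool's x, y, z in cm, then the turn, a rotation vector about the tool's x, y, z in degrees. In form: [[x, y, z, ax, ay, az], ...]. A call has exactly 8 rows; each row shifts and turns the commanded pose from where the row before left it, along the tool's axes as they then stand; what a row does not reach is not made up. A row lasts 1/8 s, in which the tool goes at most 62.5 mm and 10.7 degrees, less where a joint would pass 70% of its speed; a pose out of reach is approached as far as the arm can. A call with a gripper value outside its range is refused whole. "jaw" is the closure in counts, from 0 (fully open) to 255 (shut), set as the call begins (left out, the last holds). The fingers move at their own pace and stop on an object; "grip_force" is the grip in N (left out, the last holds). Time passes only in rows, so rows that do not move let the fingers close, or fill a call up. It gives the time, the measured TCP pose, the force, the opening and the grip force at its end, in the units of the state.
- manip.state(): the state, without advancing time (a new reading comes with each control period).
- optics.grab_frame(name): name is "scene" or "top"; returns a dict with "image" (480x640x3 uint8, red, green, blue), "fx", "fy", "cx", "cy" (pixels), "k1" (the pictures are not rectified: a ray, as slopes to the right and down, at radius r is drawn at 1 + k1 r^2 times it, then the intrinsics apply), "view" (4x4, takes a point from world to camera coordinates). Camera axes: x right, y down, z forward; pixel columns grow to the right and rows downward; lengths in m; the calibration is good to about 2 mm. A picture is of the moment at which its call begins. There is no depth.
- job_done(): hands the job in; it is judged then, once.
The state is a dict: "time_s": time; "joints": joint angles; "dq": joint speeds; "joint_efforts": joint torques, N m; "tool_pos": TCP position; "tcp_rot": TCP orientation; "contact_force": force on the tool from outside, world axes, zero at the start; "ft_torque": the same for the moment, N m; "grip_width": finger opening in m; "grip_force": force on a finger pad.
Only numpy, scipy, OpenCV 4.12 (cv2) and the standard library are available. Lean on these libraries where they do the work, as an engineer would, in place of code of your own. Each camera call takes 0.05 s, during which the arm holds its last target. There are 200 camera calls.

## Working session

There is one attempt and no reset: what is moved stays moved. The work goes in short steps, Python scripts to look and compute and a tool call to move; the robot and the scene stay as the last step left them, time stands still between calls to the robot, and variables do not carry over. Pictures are saved under pics/ and viewed, at most 14 in all, crops included, and the job is handed in when it is done.

Besides the shell and the picture viewer there is one more tool, called as name([rows], argument=value, ...), one row to a line, values as JSON. arm_command: Moves the arm, as the interface text tells. Its arguments: {"type":"object","properties":{"commands":{"type":"array","items":{"type":"array","items":{"type":"number"}}},"jaw":{"type":"number"},"grip_force":{"type":"number"}},"required":["commands"]}

```bash
ls; mkdir -p pics; python3 - <<'E'
from rig import manip, optics
import cv2,pickle,numpy as np
fs={}
for n in("scene","top"):
    f=optics.grab_frame(n);fs[n]=f
    cv2.imwrite(f"pics/{n}0.png",f["image"][:,:,::-1])
    print(n,f["fx"],f["fy"],f["cx"],f["cy"],f["k1"]);print(np.round(f["view"],3).tolist())
pickle.dump(fs,open("f0.pkl","wb"))
print(manip.state())
E
```

```text
pics
scene 519.6576713598432 519.6576713598432 304.82801164528 241.26724582303203 -0.12642590920023325
[[0.526, -0.851, -0.016, -0.263], [-0.516, -0.304, -0.801, 0.379], [0.676, 0.429, -0.599, 1.108], [0.0, 0.0, 0.0, 1.0]]
top 563.2228770110274 563.2228770110274 334.60690710573294 238.00106227607336 0.007930028705818812
[[-0.009, -1.0, -0.012, 0.068], [-0.994, 0.011, -0.104, 0.61], [0.105, 0.011, -0.994, 1.238], [0.0, 0.0, 0.0, 1.0]]
{'time_s': 0.1, 'joints': array([ 9.25899356e-01,  2.45743508e-01,  1.55888656e+00, -3.49355095e-06,
        1.33873699e+00, -1.74092255e-01]), 'dq': array([ 4.47030957e-04, -8.35535558e-04, -1.41398026e-03, -2.79675286e-05,
       -8.91011023e-04,  1.21221942e-03]), 'joint_efforts': array([-7.26837989e-04, -4.30667210e+01, -3.27130473e+01, -2.01768166e-04,
        2.76886065e-03, -2.16438195e-06]), 'tool_pos': array([0.29452381, 0.57887533, 0.23029398]), 'tcp_rot': array([-3.13984449e+00, -3.04003926e-04,  2.67078848e+00]), 'contact_force': array([ 0.3564977 , -0.82160148, -0.9838499 ]), 'ft_torque': array([-0.02142763, -0.02361171, -0.00343278]), 'grip_force': 0.0, 'grip_width': 0.08550341750127662}
```

View pics/scene0.png

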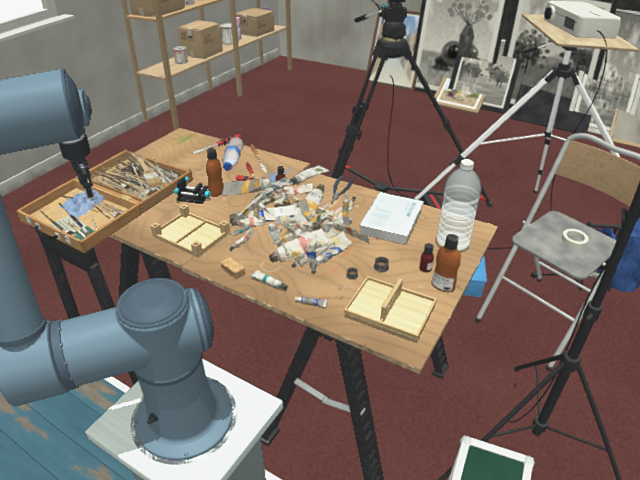

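View pics/top0.png

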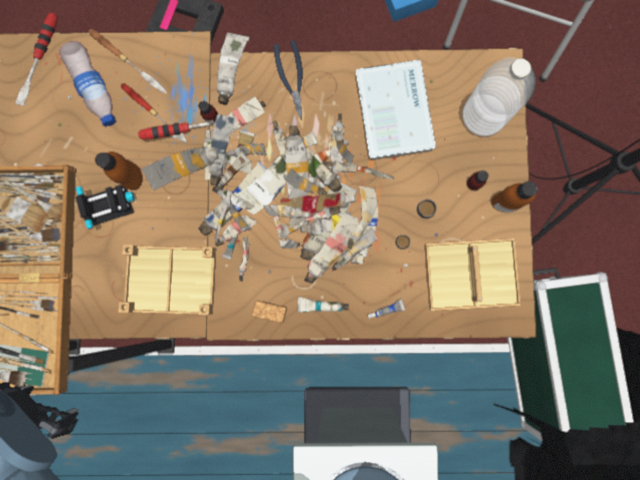

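The top view shows the post tray at (168,280), the handled tray at (473,274), the cork block at (269,311), the large tube at (323,306) and the slim tube at (386,309). There are two cups: the larger at (427,209) and a smaller look-alike at (402,241). The tube pile is a further source of look-alikes.

```bash
cat > h.py <<'E'
import numpy as np,cv2,pickle
def rays(f,uv):
    K=np.array([[f["fx"],0,f["cx"]],[0,f["fy"],f["cy"]],[0,0,1]])
    p=cv2.undistortPoints(np.array(uv,float).reshape(-1,1,2),K,np.array([f["k1"],0,0,0,0.]),None,None,None).reshape(-1,2)
    R=f["view"][:3,:3];t=f["view"][:3,3]
    return -R.T@t,np.c_[p,np.ones(len(p))]@R
def plane(f,uv,z):
    o,d=rays(f,uv);return o+d*((z-o[2])/d[:,2])[:,None]
def proj(f,P):
    K=np.array([[f["fx"],0,f["cx"]],[0,f["fy"],f["cy"]],[0,0,1]])
    R=f["view"][:3,:3]
    return cv2.projectPoints(np.array(P,float).reshape(-1,1,3),cv2.Rodrigues(R)[0],f["view"][:3,3],K,np.array([f["k1"],0,0,0,0.]))[0].reshape(-1,2)
E
python3 - <<'E'
from h import *
fs=pickle.load(open("f0.pkl","rb"));f=fs["top"];im=f["image"]
c=im[185:330,110:530];c=cv2.resize(c[:,:,::-1],None,fx=1.9,fy=1.9,interpolation=cv2.INTER_CUBIC)
c2=cv2.resize(im[290:325,245:410][:,:,::-1],(798,170),interpolation=cv2.INTER_CUBIC)
c=cv2.copyMakeBorder(c,0,0,0,800-c.shape[1],cv2.BORDER_CONSTANT) if c.shape[1]<800 else c[:,:800]
c2=cv2.copyMakeBorder(c2,0,0,0,2,cv2.BORDER_CONSTANT)
cv2.imwrite("pics/c1.png",np.vstack([c,c2]))
# saliency vs. local wood colour
lab=cv2.cvtColor(im,cv2.COLOR_RGB2LAB).astype(float)
bg=np.median(lab[318:330,220:420].reshape(-1,3),0);d=np.linalg.norm((lab-bg)*[.6,1,1],axis=2)
def blob(x0,y0,x1,y1,z,th=12,name=""):
    m=(d[y0:y1,x0:x1]>th).astype(np.uint8)
    cs,_=cv2.findContours(m,cv2.RETR_EXTERNAL,cv2.CHAIN_APPROX_NONE)
    k=max(cs,key=cv2.contourArea).reshape(-1,2)+[x0,y0]
    P=plane(f,k,z)[:,:2]*1000
    r=cv2.minAreaRect(P.astype(np.float32));print(name,k.min(0),k.max(0),np.round(r[0],1),np.round(r[1],1),round(r[2],1))
blob(245,295,292,326,.026,name="block")
blob(293,293,355,320,.011,name="large")
blob(362,295,410,322,.009,name="slim")
blob(414,197,440,222,.026,name="dipper")
blob(392,232,412,252,.02,name="small")
blob(115,235,220,322,.016,name="base")
blob(420,230,528,320,.016,name="hand")
E
```

```text
block [252 301] [285 321] [446.8 210.7] [73.  34.4] 75.6
large [297 297] [348 312] [462.1  91.4] [115.7  33.8] 89.5
slim [367 299] [404 318] [450.9 -50.3] [26.7 86.2] 14.4
dipper [414 197] [439 218] [ 679.3 -147.6] [57.2 48.3] 89.3
small [392 235] [409 251] [599.4 -87.2] [38.9 36.5] 89.4
base [115 235] [215 315] [533.  451.2] [231.4 181.7] 89.4
hand [425 230] [527 311] [ 540.7 -261.3] [180.  237.2] 2.8
```

View pics/c1.png

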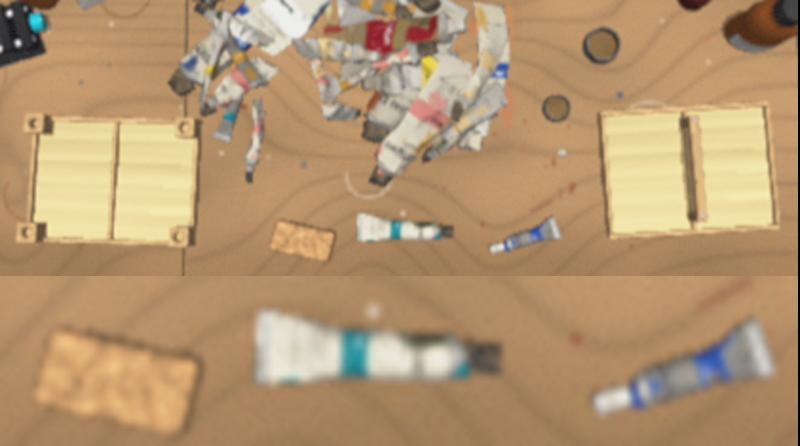

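The crop confirms the choice: cork block, pale tube with teal band, and blue-banded slim tube. The larger cup is at crop (602,45), which is px (427,209). Next I'll refine the tray and cup poses and cross-check them in the scene view.

```bash
python3 - <<'E'
from h import *
fs=pickle.load(open("f0.pkl","rb"));f=fs["top"];im=f["image"];g=cv2.cvtColor(im,cv2.COLOR_RGB2GRAY)
lab=cv2.cvtColor(im,cv2.COLOR_RGB2LAB).astype(float)
print("cam",plane(f,[[320,240]],0)[0],rays(f,[[0,0]])[0])
# dipper: chroma low & dark
hsv=cv2.cvtColor(im,cv2.COLOR_RGB2HSV)
for n,(x0,y0,x1,y1),z in(("dip",(412,195,442,224),.026),("small",(390,230,415,254),.02)):
    m=(g[y0:y1,x0:x1]<0.8*np.median(g[y0:y1,x0:x1])).astype(np.uint8)
    k=max(cv2.findContours(m,0,1)[0],key=cv2.contourArea).reshape(-1,2)+[x0,y0]
    c,r=cv2.minEnclosingCircle(k.astype(np.float32));print(n,c,r,plane(f,[c],z)[0],2*r*2.2)
# yellow floor of trays -> outline
def floor(n,x0,y0,x1,y1,z):
    L=lab[y0:y1,x0:x1];m=((L[:,:,0]>195)&(L[:,:,2]>145)).astype(np.uint8)
    m=cv2.morphologyEx(m,cv2.MORPH_OPEN,np.ones((3,3)))
    cs=[c for c in cv2.findContours(m,0,1)[0] if cv2.contourArea(c)>500]
    for c in cs:
        P=plane(f,c.reshape(-1,2)+[x0,y0],z)[:,:2]*1000;r=cv2.minAreaRect(P.astype(np.float32));print(n,np.round(r[0],1),np.round(r[1],1),round(r[2],1))
floor("base",112,235,225,322,.006);floor("hand",418,230,528,320,.018)
for n,(x0,y0,x1,y1) in(("pb",(112,235,225,322)),("ph",(418,230,528,320))):
    s=3.5 if n=="pb" else 3.5
    cv2.imwrite(f"pics/{n}.png",0)if 0 else None
a=cv2.resize(im[235:322,112:222][:,:,::-1],(396,313),interpolation=cv2.INTER_CUBIC)
b=cv2.resize(im[232:319,418:528][:,:,::-1],(396,313),interpolation=cv2.INTER_CUBIC)
cv2.imwrite("pics/trays.png",np.hstack([a,b]))
E
```

```text
cam [0.61018155 0.09638105 0.        ] [0.47830983 0.04816926 1.29559456]
dip (426.0555419921875, 208.94444274902344) 9.922338485717773 [ 0.67593394 -0.14632647  0.026     ] 43.65828933715821
small (402.27777099609375, 241.27777099609375) 7.478879928588867 [ 0.60322502 -0.09138166  0.02      ] 32.90707168579102
base [520.2 391.4] [ 92.7 146.3] 87.7
base [524.3 489.4] [ 91.  145.9] 88.0
hand [ 525.4 -196.3] [145.9  91.1] 2.8
hand [ 529.7 -296.4] [146.   90.1] 1.7
```

View pics/trays.png

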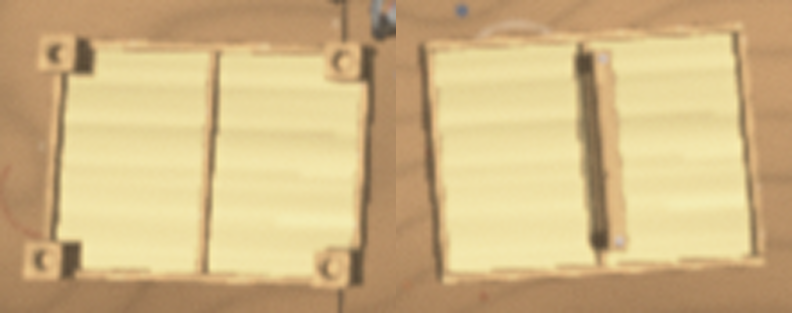

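The zoom shows the four sockets at (57,54), (342,61), (43,261) and (332,267) in the crop, and the handle bar with screws at (603,58) and (619,243).

```bash
cat >> h.py <<'E'
def go(x,y,z,yaw):
    """shift in tool frame at target yaw (deg), from the present measured pose; tool pointing down"""
    from rig import manip
    from scipy.spatial.transform import Rotation as R
    s=manip.state();r=R.from_euler("xyz",s["tcp_rot"]);y0=np.degrees(s["tcp_rot"][2])
    T=R.from_euler("xyz",[180,0,yaw],degrees=True)
    d=T.inv().apply(np.array([x,y,z])-s["tool_pos"])*100
    rv=np.degrees((r.inv()*T).as_rotvec())
    print("turn(deg)",np.round(rv,1),"then shift(cm)",np.round(d,2),"| t",round(s["time_s"],1),"grip",round(s["grip_width"],4),"q1 q6",np.round(s["joints"][[0,5]],2))
E
python3 - <<'E'
from h import *
fs=pickle.load(open("f0.pkl","rb"));f=fs["top"]
q=np.array([(57,54),(342,61),(43,261),(332,267)])/3.6-.36+[112,235]
P=plane(f,q,.042)*1000;print(np.round(P,1),P.mean(0))
print("y-ang",[np.degrees(np.arctan2(-(a-b)[0],(a-b)[1])) for a,b in((P[0],P[1]),(P[2],P[3]))],"x-ang",[np.degrees(np.arctan2((a-b)[1],(a-b)[0])) for a,b in((P[0],P[2]),(P[1],P[3]))],"d",np.linalg.norm(P[0]-P[1]),np.linalg.norm(P[0]-P[2]))
q=(np.array([(603,58),(619,243)])-[396,0])/3.6-.36+[418,232]
P=plane(f,q,.070)*1000;print(P,P.mean(0),np.linalg.norm(P[0]-P[1]))
# scene cross-check overlay
s=fs["scene"];im=s["image"][:,:,::-1].copy()
pts={"b":(.447,.211,.026),"L":(.462,.091,.022),"s":(.451,-.05,.017),"d":(.676,-.146,.026),"base":(.522,.440,.006),"h":(P[:,0].mean()/1000,P[:,1].mean()/1000,.07)}
for k,p in pts.items():
    u=proj(s,[p])[0];print(k,u);cv2.circle(im,tuple(np.round(u).astype(int)),1,(0,0,255),-1)
cv2.imwrite("pics/sc.png",cv2.resize(im[190:350,140:460],(800,400),interpolation=cv2.INTER_CUBIC))
go(.447,.211,.12,75.6)
E
```

```text
[[588.8 526.5  42. ]
 [582.6 348.7  42. ]
 [461.  531.4  42. ]
 [455.6 353.   42. ]] [521.97762736 439.9174812   42.        ]
y-ang [np.float64(-2.013422134917036), np.float64(-1.7406383139850454)] x-ang [np.float64(-2.1830690712575067), np.float64(-1.9440080878618275)] d 177.8811804847892 127.94279274746107
[[ 582.485097  -243.9013462   70.       ]
 [ 471.2467334 -249.4756824   70.       ]] [ 526.8659152 -246.6885143   70.       ] 111.37794558030001
b [232.19428405 263.3923961 ]
L [269.60972838 275.48455501]
s [310.88239093 296.8198279 ]
d [380.07227937 259.96209313]
base [190.87909107 232.1920559 ]
h [392.2219674  290.78718383]
turn(deg) [-0.1  0.1 77.4] then shift(cm) [-31.84  23.92  11.03] | t 0.1 grip 0.0855 q1 q6 [ 0.93 -0.17]
```

View pics/sc.png

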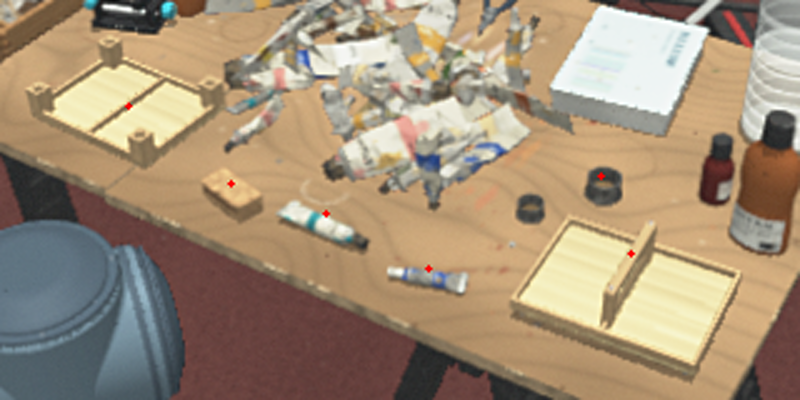

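Everything checks out: socket spacing is 177.9 × 127.9 (178 × 128 expected), handle screws 111 apart (about 110 expected), and the scene-view marks land on the objects. Moving to the block.

arm_command([
  [0, 0, 0, 0, 0, 9.7],
  [0, 0, 0, 0, 0, 9.7],
  [0, 0, 0, 0, 0, 9.7],
  [0, 0, 0, 0, 0, 9.7],
  [0, 0, 0, 0, 0, 9.7],
  [0, 0, 0, 0, 0, 9.7],
  [0, 0, 0, 0, 0, 9.6],
  [0, 0, 0, 0, 0, 9.6],
], jaw=0, grip_force=30)

```text
time_s: 1.1
tool_pos: [0.2946, 0.579, 0.2306]
tcp_rot: [-3.141, 0.001, 1.314]
contact_force: [-0.5, -0.7, -0.3]
grip_width: 0.0855
grip_force: 0.0
```

arm_command([
  [-4, 3, 1, 0, 0, 0],
  [-4, 3, 1, 0, 0, 0],
  [-4, 3, 1.5, 0, 0, 0],
  [-4, 3, 1.5, 0, 0, 0],
  [-4, 3, 1.5, 0, 0, 0],
  [-4, 3, 1.5, 0, 0, 0],
  [-4, 3, 1.5, 0, 0, 0],
  [-3.9, 2.9, 1.5, 0, 0, 0],
])

```text
time_s: 2.1
tool_pos: [0.4473, 0.2094, 0.1206]
tcp_rot: [-3.141, 0.0, 1.32]
contact_force: [1.1, 0.5, -0.1]
grip_width: 0.0852
grip_force: 0.0
```

```bash
python3 -c "
from h import *
go(.447,.211,.004,75.6)"
```

```text
turn(deg) [-0.  0.  0.] then shift(cm) [ 0.15 -0.07 11.66] | t 2.1 grip 0.0852 q1 q6 [0.21 0.46]
```

arm_command([
  [0.1, 0, 3, 0, 0, 0],
  [0, 0, 3, 0, 0, 0],
  [0, 0, 2, 0, 0, 0],
  [0, 0, 2, 0, 0, 0],
  [0, 0, 1, 0, 0, 0],
  [0, 0, 0.5, 0, 0, 0],
  [0, 0, 0, 0, 0, 0],
  [0, 0, 0, 0, 0, 0],
])

```text
time_s: 3.1
tool_pos: [0.448, 0.2121, 0.007]
tcp_rot: [3.14, -0.001, 1.32]
contact_force: [-0.1, 0.2, 0.5]
grip_width: 0.0853
grip_force: 0.0
```

arm_command([
  [0, 0, 0, 0, 0, 0],
  [0, 0, 0, 0, 0, 0],
  [0, 0, 0, 0, 0, 0],
  [0, 0, 0, 0, 0, 0],
  [0, 0, 0, 0, 0, 0],
  [0, 0, 0, 0, 0, 0],
  [0, 0, 0, 0, 0, 0],
  [0, 0, 0, 0, 0, 0],
], jaw=255)

```text
time_s: 4.1
tool_pos: [0.4477, 0.212, 0.0066]
tcp_rot: [3.141, -0.0, 1.32]
contact_force: [0.7, 0.3, 4.9]
grip_width: 0.0355
grip_force: 31.8
```

arm_command([
  [0, 0, -1, 0, 0, 0],
  [0, 0, -2, 0, 0, 0],
  [0, 0, -3, 0, 0, 0],
  [0, 0, -4, 0, 0, 0],
  [0, 0, -4, 0, 0, 0],
  [0, 0, -3, 0, 0, 0],
  [0, 0, 0, 0, 0, 0],
  [0, 0, 0, 0, 0, 0],
])

```text
time_s: 5.1
tool_pos: [0.4464, 0.2117, 0.1749]
tcp_rot: [-3.14, 0.001, 1.32]
contact_force: [-0.2, -0.7, -1.2]
grip_width: 0.0357
grip_force: 31.2
```

```bash
python3 - <<'E'
from h import *
c,s=np.cos(np.radians(2.9)),np.sin(np.radians(2.9))
t=lambda x,y:(.5269+c*x-s*y, -.2467+s*x+c*y)
print(t(0,.05),t(0,-.05))
go(*t(0,.05),.17,2.9)
E
```

```text
(np.float64(0.5243703529961644), np.float64(-0.1967640321407907)) (np.float64(0.5294296470038357), np.float64(-0.2966359678592093))
turn(deg) [-0.1  0.1 72.7] then shift(cm) [ 5.72 41.19  0.49] | t 5.1 grip 0.0357 q1 q6 [0.21 0.46]
```

arm_command([
  [0, 0, 0, 0, 0, 10.4],
  [0, 0, 0, 0, 0, 10.4],
  [0, 0, 0, 0, 0, 10.4],
  [0, 0, 0, 0, 0, 10.4],
  [0, 0, 0, 0, 0, 10.4],
  [0, 0, 0, 0, 0, 10.4],
  [0, 0, 0, 0, 0, 10.3],
  [0.7, 3, 0, 0, 0, 0],
])

```text
time_s: 6.1
tool_pos: [0.4543, 0.1827, 0.1739]
tcp_rot: [3.141, 0.004, 0.053]
contact_force: [0.6, 0.2, -0.6]
grip_width: 0.0354
grip_force: 31.1
```

arm_command([
  [0.7, 5.5, 0, 0, 0, 0],
  [0.7, 5.5, 0, 0, 0, 0],
  [0.7, 5.5, 0, 0, 0, 0],
  [0.7, 5.5, 0, 0, 0, 0],
  [0.7, 5.5, 0, 0, 0, 0],
  [0.7, 5.5, 0, 0, 0, 0],
  [0.7, 5.2, 0, 0, 0, 0],
  [0, 0, 0, 0, 0, 0],
])

```text
time_s: 7.1
tool_pos: [0.5236, -0.1993, 0.1741]
tcp_rot: [-3.14, 0.003, 0.047]
contact_force: [-0.3, 0.5, -0.5]
grip_width: 0.0353
grip_force: 31.1
```

```bash
python3 -c "
from h import *
go(.5244,-.1968,.0255,2.9)"
```

```text
turn(deg) [-0.1  0.2 -0.2] then shift(cm) [ 0.1  -0.25 14.86] | t 7.1 grip 0.0353 q1 q6 [-0.57  0.96]
```

arm_command([
  [0.1, -0.2, 3, 0, 0, 0],
  [0, 0, 4, 0, 0, 0],
  [0, 0, 4, 0, 0, 0],
  [0, 0, 2, 0, 0, 0],
  [0, 0, 1, 0, 0, 0],
  [0, 0, 0.8, 0, 0, 0],
  [0, 0, 0, 0, 0, 0],
  [0, 0, 0, 0, 0, 0],
])

```text
time_s: 8.1
tool_pos: [0.526, -0.1951, 0.0293]
tcp_rot: [3.14, -0.002, 0.051]
contact_force: [-0.3, -0.4, 0.2]
grip_width: 0.0354
grip_force: 31.1
```

```bash
python3 -c "
from rig import manip
s=manip.state();print(s['tool_pos'],s['contact_force'],s['grip_width'])"
```

```text
[ 0.5259752  -0.19505169  0.02930866] [-0.30621772 -0.43640364  0.22833312] 0.03537371378132749
```

arm_command([
  [0, 0, 0.15, 0, 0, 0],
  [0, 0, 0.1, 0, 0, 0],
  [0, 0, 0.1, 0, 0, 0],
  [0, 0, 0, 0, 0, 0],
  [0, 0, 0, 0, 0, 0],
  [0, 0, 0, 0, 0, 0],
  [0, 0, 0, 0, 0, 0],
  [0, 0, 0, 0, 0, 0],
])

```text
time_s: 9.1
tool_pos: [0.5253, -0.1946, 0.0248]
tcp_rot: [3.142, -0.0, 0.051]
contact_force: [-0.9, -0.7, -0.1]
grip_width: 0.0351
grip_force: 31.1
```

arm_command([
  [0, 0, 0, 0, 0, 0],
  [0, 0, 0, 0, 0, 0],
  [0, 0, 0, 0, 0, 0],
  [0, 0, 0, 0, 0, 0],
  [0, 0, -1, 0, 0, 0],
  [0, 0, -3, 0, 0, 0],
  [0, 0, -4, 0, 0, 0],
  [0, 0, -4, 0, 0, 0],
], jaw=110)

```text
time_s: 10.1
tool_pos: [0.5252, -0.1948, 0.1467]
tcp_rot: [3.141, -0.0, 0.051]
contact_force: [1.0, -0.1, -0.7]
grip_width: 0.0486
grip_force: 0.0
```

```bash
python3 -c "
from h import *
from rig import optics
f=optics.grab_frame('top');cv2.imwrite('pics/t1.png',cv2.resize(f['image'][190:330,340:540][:,:,::-1],(700,490),interpolation=cv2.INTER_CUBIC))
go(.451,-.0503,.10,104.4)"
```

```text
turn(deg) [   0.7   -0.  -101.5] then shift(cm) [16.1  -3.86  5.3 ] | t 10.2 grip 0.0486 q1 q6 [-0.56  0.96]
```

View pics/t1.png

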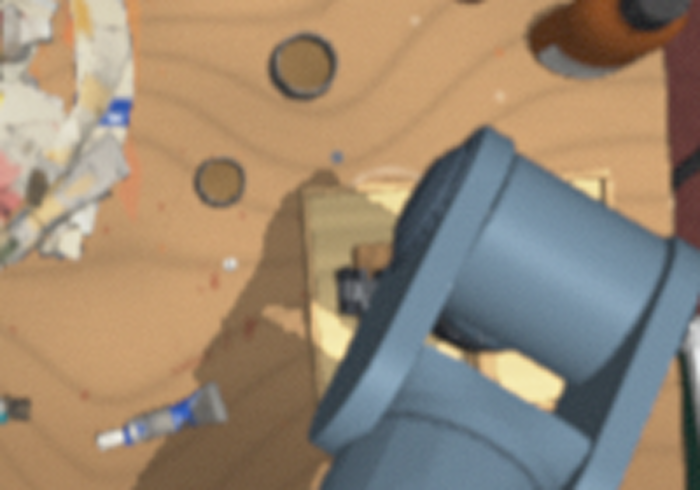

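arm_command([
  [0, 0, 0, 0, 0, -10.2],
  [0, 0, 0, 0, 0, -10.2],
  [0, 0, 0, 0, 0, -10.2],
  [0, 0, 0, 0, 0, -10.2],
  [0, 0, 0, 0, 0, -10.2],
  [0, 0, 0, 0, 0, -10.2],
  [0, 0, 0, 0, 0, -10.1],
  [0, 0, 0, 0, 0, -10.1],
], jaw=0)

```text
time_s: 11.15
tool_pos: [0.5254, -0.1949, 0.1454]
tcp_rot: [3.141, 0.001, 1.478]
contact_force: [0.2, 0.0, -0.4]
grip_width: 0.0854
grip_force: 0.0
```

arm_command([
  [0, 0, 0, 0, 0, -10.1],
  [0, 0, 0, 0, 0, -10.1],
  [3, -0.7, 0.5, 0, 0, 0],
  [5, -1.2, 1, 0, 0, 0],
  [4, -1, 1, 0, 0, 0],
  [4, -1, 1, 0, 0, 0],
  [0, 0, 1, 0, 0, 0],
  [0, 0, 0, 0, 0, 0],
])

```text
time_s: 12.15
tool_pos: [0.4476, -0.0499, 0.0998]
tcp_rot: [-3.142, 0.0, 1.824]
contact_force: [0.3, -0.0, 0.3]
grip_width: 0.0852
grip_force: 0.0
```

```bash
python3 -c "
from h import *
go(.451,-.0503,.003,104.4)"
```

```text
turn(deg) [-0.   0.   0.1] then shift(cm) [-0.12  0.32  9.68] | t 12.2 grip 0.0852 q1 q6 [-0.36 -0.62]
```

arm_command([
  [-0.1, 0.3, 2, 0, 0, 0],
  [0, 0, 3, 0, 0, 0],
  [0, 0, 2, 0, 0, 0],
  [0, 0, 1.5, 0, 0, 0],
  [0, 0, 0.8, 0, 0, 0],
  [0, 0, 0.3, 0, 0, 0],
  [0, 0, 0, 0, 0, 0],
  [0, 0, 0, 0, 0, 0],
])

```text
time_s: 13.15
tool_pos: [0.4511, -0.0499, 0.0044]
tcp_rot: [3.141, 0.001, 1.824]
contact_force: [-0.4, 0.1, -0.1]
grip_width: 0.0852
grip_force: 0.0
```

arm_command([
  [0, 0, 0, 0, 0, 0],
  [0, 0, 0, 0, 0, 0],
  [0, 0, 0, 0, 0, 0],
  [0, 0, 0, 0, 0, 0],
  [0, 0, 0, 0, 0, 0],
  [0, 0, 0, 0, 0, 0],
  [0, 0, 0, 0, 0, 0],
  [0, 0, 0, 0, 0, 0],
], jaw=255)

```text
time_s: 14.15
tool_pos: [0.4505, -0.0498, 0.0039]
tcp_rot: [-3.141, -0.0, 1.824]
contact_force: [-2.6, 0.4, 4.3]
grip_width: 0.0182
grip_force: 29.3
```

arm_command([
  [0, 0, -1, 0, 0, 0],
  [0, 0, -2, 0, 0, 0],
  [0, 0, -3, 0, 0, 0],
  [0, 0, -4, 0, 0, 0],
  [0, 0, -4, 0, 0, 0],
  [0, 0, -3, 0, 0, 0],
  [0, 0, 0, 0, 0, 0],
  [0, 0, 0, 0, 0, 0],
])

```text
time_s: 15.15
tool_pos: [0.4498, -0.0494, 0.1726]
tcp_rot: [-3.14, -0.001, 1.824]
contact_force: [1.1, 0.6, -2.0]
grip_width: 0.0177
grip_force: 29.3
```

```bash
python3 -c "
from h import *
go(.5295,-.2985,.17,182.9)"
```

```text
turn(deg) [ -0.   -0.1 -78.4] then shift(cm) [ -6.7  -25.28   0.26] | t 15.2 grip 0.0177 q1 q6 [-0.36 -0.61]
```

arm_command([
  [0, 0, 0, 0, 0, -9.8],
  [0, 0, 0, 0, 0, -9.8],
  [0, 0, 0, 0, 0, -9.8],
  [0, 0, 0, 0, 0, -9.8],
  [0, 0, 0, 0, 0, -9.8],
  [0, 0, 0, 0, 0, -9.8],
  [0, 0, 0, 0, 0, -9.8],
  [0, 0, 0, 0, 0, -9.8],
])

```text
time_s: 16.15
tool_pos: [0.4493, -0.0493, 0.1715]
tcp_rot: [3.14, -0.004, -3.085]
contact_force: [0.0, 0.8, -0.4]
grip_width: 0.0178
grip_force: 29.4
```

arm_command([
  [-1.1, -4.2, 0, 0, 0, 0],
  [-1.1, -4.2, 0, 0, 0, 0],
  [-1.1, -4.2, 0, 0, 0, 0],
  [-1.1, -4.2, 0, 0, 0, 0],
  [-1.1, -4.2, 0, 0, 0, 0],
  [-1.2, -4.3, 0, 0, 0, 0],
  [0, 0, 3, 0, 0, 0],
  [0, 0, 3, 0, 0, 0],
])

```text
time_s: 17.15
tool_pos: [0.5293, -0.2989, 0.1105]
tcp_rot: [3.139, -0.002, -3.092]
contact_force: [-0.1, 0.7, -1.3]
grip_width: 0.0181
grip_force: 29.4
```

```bash
python3 -c "
from h import *
from rig import optics
f=optics.grab_frame('scene');cv2.imwrite('pics/s2.png',cv2.resize(f['image'][190:350,300:500][:,:,::-1],(750,600),interpolation=cv2.INTER_CUBIC))
go(.5295,-.2985,.023,182.9)"
```

```text
turn(deg) [ 0.5 -0.5 -0. ] then shift(cm) [-0.26 -0.21  8.26] | t 17.2 grip 0.0181 q1 q6 [-0.7  -2.32]
```

View pics/s2.png

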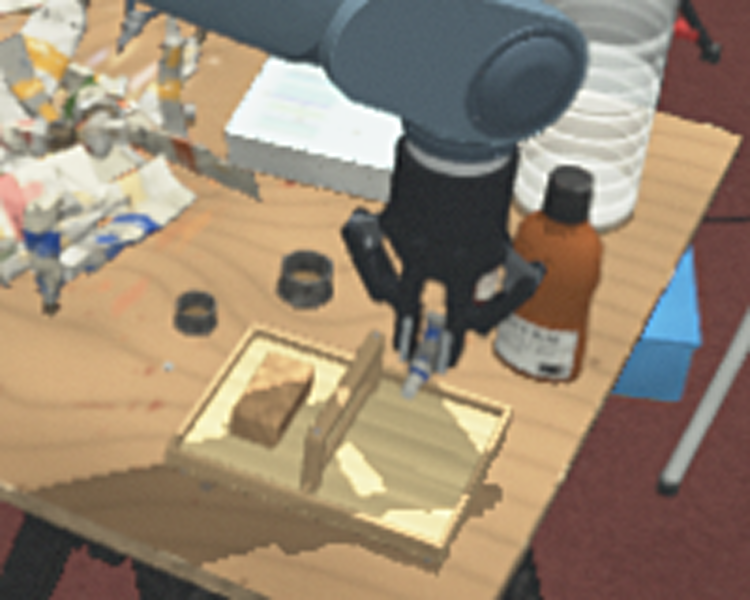

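arm_command([
  [-0.3, -0.5, 1, 0.4, -0.4, 0],
  [0, 0, 2, 0, 0, 0],
  [0, 0, 2, 0, 0, 0],
  [0, 0, 1.5, 0, 0, 0],
  [0, 0, 1, 0, 0, 0],
  [0, 0, 0.5, 0, 0, 0],
  [0, 0, 0, 0, 0, 0],
  [0, 0, 0, 0, 0, 0],
])

```text
time_s: 18.2
tool_pos: [0.5346, -0.3046, 0.0345]
tcp_rot: [-3.134, 0.008, -3.09]
contact_force: [-0.2, -0.0, -0.7]
grip_width: 0.0179
grip_force: 29.4
```

```bash
python3 -c "
from h import *
go(.5295,-.3015,.023,182.9)"
```

```text
turn(deg) [-0.5  0.5  0. ] then shift(cm) [0.49 0.34 1.15] | t 18.2 grip 0.0179 q1 q6 [-0.7  -2.32]
```

arm_command([
  [0.3, 0.2, 0.4, -0.5, 0.5, 0],
  [0, 0, 0.4, 0, 0, 0],
  [0, 0, 0.2, 0, 0, 0],
  [0, 0, 0, 0, 0, 0],
  [0, 0, 0, 0, 0, 0],
  [0, 0, 0, 0, 0, 0],
  [0, 0, 0, 0, 0, 0],
  [0, 0, 0, 0, 0, 0],
])

```text
time_s: 19.2
tool_pos: [0.5311, -0.3025, 0.0238]
tcp_rot: [3.14, -0.002, -3.09]
contact_force: [-0.3, -0.8, -0.1]
grip_width: 0.0179
grip_force: 29.4
```

```bash
python3 -c "
from h import *
go(.5295,-.3015,.023,182.9)"
```

```text
turn(deg) [ 0.1 -0.1  0. ] then shift(cm) [0.15 0.11 0.08] | t 19.2 grip 0.0179 q1 q6 [-0.7  -2.33]
```

arm_command([
  [0, 0, 0.1, 0, 0, 0],
  [0, 0, 0, 0, 0, 0],
  [0, 0, 0, 0, 0, 0],
  [0, 0, -1, 0, 0, 0],
  [0, 0, -2, 0, 0, 0],
  [0, 0, -4, 0, 0, 0],
  [0, 0, -4, 0, 0, 0],
  [0, 0, -2, 0, 0, 0],
], jaw=160)

```text
time_s: 20.2
tool_pos: [0.5326, -0.3037, 0.1571]
tcp_rot: [-3.139, 0.003, -3.09]
contact_force: [0.7, 0.7, -0.2]
grip_width: 0.0319
grip_force: 0.0
```

```bash
python3 -c "
from h import *
go(.676,-.1463,.10,178)"
```

```text
turn(deg) [-0.1  0.2  4.9] then shift(cm) [-13.78  16.23   5.71] | t 20.2 grip 0.0319 q1 q6 [-0.7  -2.32]
```

arm_command([
  [0, 0, 0, 0, 0, 4.9],
  [-2, 4.1, 0, 0, 0, 0],
  [-3, 4.1, 0, 0, 0, 0],
  [-4, 4, 0, 0, 0, 0],
  [-4.8, 4, 0, 0, 0, 0],
  [0, 0, 2, 0, 0, 0],
  [0, 0, 3, 0, 0, 0],
  [0, 0, 0, 0, 0, 0],
], jaw=0)

```text
time_s: 21.2
tool_pos: [0.6716, -0.145, 0.0988]
tcp_rot: [3.138, -0.009, 3.107]
contact_force: [0.2, 0.4, 0.8]
grip_width: 0.0858
grip_force: 0.0
```

```bash
python3 -c "
from h import *
from rig import optics
f=optics.grab_frame('top');cv2.imwrite('pics/t3.png',cv2.resize(f['image'][170:330,360:560][:,:,::-1],(750,600),interpolation=cv2.INTER_CUBIC))
go(.676,-.1463,.006,178)"
```

```text
turn(deg) [ 0.2 -0.3 -0. ] then shift(cm) [-0.3  -0.06  9.51] | t 21.2 grip 0.0853 q1 q6 [-0.38 -1.91]
```

View pics/t3.png

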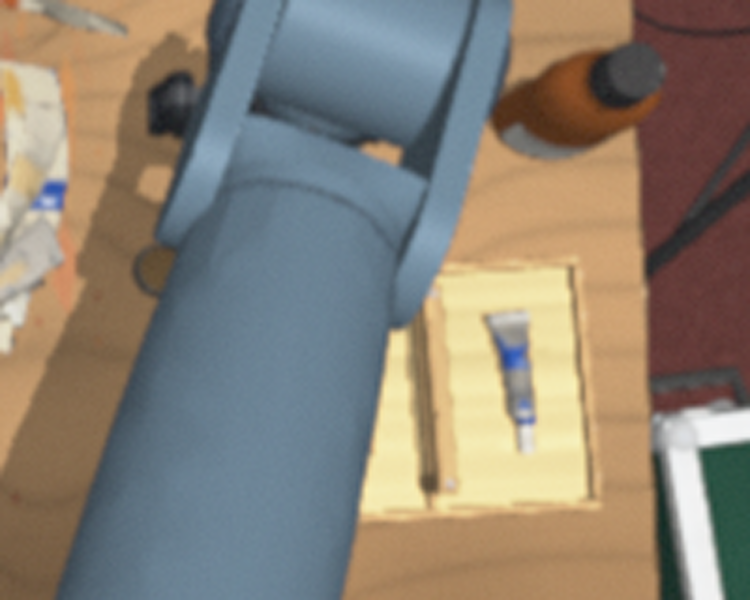

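The slim tube lies flat in the right compartment, at (510,370). Next the cup.

arm_command([
  [-0.3, 0, 2, 0, 0, 0],
  [0, 0, 3, 0, 0, 0],
  [0, 0, 2, 0, 0, 0],
  [0, 0, 1.3, 0, 0, 0],
  [0, 0, 0.8, 0, 0, 0],
  [0, 0, 0.2, 0, 0, 0],
  [0, 0, 0, 0, 0, 0],
  [0, 0, 0, 0, 0, 0],
])

```text
time_s: 22.25
tool_pos: [0.6781, -0.1456, 0.0106]
tcp_rot: [3.141, -0.001, 3.107]
contact_force: [-0.2, 0.0, -0.2]
grip_width: 0.0857
grip_force: 0.0
```

arm_command([
  [0, 0, 0, 0, 0, 0],
  [0, 0, 0, 0, 0, 0],
  [0, 0, 0, 0, 0, 0],
  [0, 0, 0, 0, 0, 0],
  [0, 0, 0, 0, 0, 0],
  [0, 0, 0, 0, 0, 0],
  [0, 0, 0, 0, 0, 0],
  [0, 0, 0, 0, 0, 0],
], jaw=255, grip_force=20)

```text
time_s: 23.25
tool_pos: [0.6778, -0.1455, 0.0102]
tcp_rot: [3.14, -0.001, 3.107]
contact_force: [-0.0, 0.7, 4.8]
grip_width: 0.0406
grip_force: 20.7
```

arm_command([
  [0, 0, -1, 0, 0, 0],
  [0, 0, -2, 0, 0, 0],
  [0, 0, -3, 0, 0, 0],
  [0, 0, -4, 0, 0, 0],
  [0, 0, -4, 0, 0, 0],
  [0, 0, -4, 0, 0, 0],
  [0, 0, 0, 0, 0, 0],
  [0, 0, 0, 0, 0, 0],
])

```text
time_s: 24.25
tool_pos: [0.6774, -0.1455, 0.1895]
tcp_rot: [3.14, -0.003, 3.107]
contact_force: [-1.2, 0.3, -1.1]
grip_width: 0.0405
grip_force: 20.4
```

```bash
python3 - <<'E'
from h import *
a=np.radians(-2.0);c,s=np.cos(a),np.sin(a)
t=lambda x,y:(.522+c*x-s*y,.440+s*x+c*y)
print(t(0,-.048),t(0,.048))
go(*t(0,-.048),.18,178)
E
```

```text
(np.float64(0.52032482415828), np.float64(0.3920292403030834)) (np.float64(0.5236751758417201), np.float64(0.4879707596969166))
turn(deg) [ 0.1 -0.1  0. ] then shift(cm) [17.57 53.17  0.95] | t 24.2 grip 0.0405 q1 q6 [-0.38 -1.91]
```

arm_command([
  [1.5, 4, 0, 0, 0, 0],
  [1.7, 5.2, 0, 0, 0, 0],
  [1.7, 5.2, 0, 0, 0, 0],
  [1.7, 5.2, 0, 0, 0, 0],
  [1.7, 5.2, 0, 0, 0, 0],
  [1.7, 5.2, 0, 0, 0, 0],
  [1.7, 5.2, 0, 0, 0, 0],
  [1.7, 5.2, 0, 0, 0, 0],
])

```text
time_s: 25.25
tool_pos: [0.5559, 0.264, 0.1885]
tcp_rot: [3.141, -0.005, 3.107]
contact_force: [0.5, 0.2, -0.5]
grip_width: 0.0407
grip_force: 20.4
```

arm_command([
  [1.7, 5.2, 0, 0, 0, 0],
  [1.5, 4.5, 0, 0, 0, 0],
  [1, 3, 0, 0, 0, 0],
  [0, 0, 2, 0, 0, 0],
  [0, 0, 3, 0, 0, 0],
  [0, 0, 3, 0, 0, 0],
  [0, 0, 0, 0, 0, 0],
  [0, 0, 0, 0, 0, 0],
])

```text
time_s: 26.25
tool_pos: [0.5204, 0.3905, 0.1109]
tcp_rot: [3.14, -0.002, 3.106]
contact_force: [0.5, 0.1, -0.0]
grip_width: 0.0404
grip_force: 20.4
```

```bash
python3 -c "
from h import *
from rig import optics
f=optics.grab_frame('scene');cv2.imwrite('pics/s4.png',cv2.resize(f['image'][130:290,120:320][:,:,::-1],(750,600),interpolation=cv2.INTER_CUBIC))
go(.5203,.392,.0175,178)"
```

```text
turn(deg) [ 0.1 -0.  -0. ] then shift(cm) [0.06 0.1  9.44] | t 26.3 grip 0.0406 q1 q6 [ 0.47 -1.07]
```

View pics/s4.png

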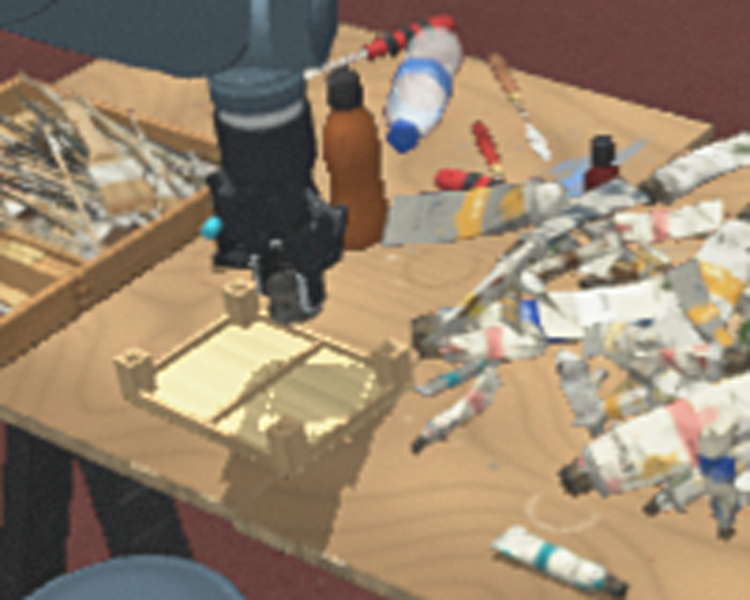

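arm_command([
  [0.1, 0.1, 2, 0, 0, 0],
  [0, 0, 3, 0, 0, 0],
  [0, 0, 2, 0, 0, 0],
  [0, 0, 1.3, 0, 0, 0],
  [0, 0, 0.7, 0, 0, 0],
  [0, 0, 0.3, 0, 0, 0],
  [0, 0, 0.1, 0, 0, 0],
  [0, 0, 0, 0, 0, 0],
])

```text
time_s: 27.3
tool_pos: [0.5194, 0.3926, 0.0176]
tcp_rot: [3.139, -0.001, 3.107]
contact_force: [-0.1, -0.7, -0.3]
grip_width: 0.0403
grip_force: 20.4
```

arm_command([
  [0, 0, 0.1, 0, 0, 0],
  [0, 0, 0, 0, 0, 0],
  [0, 0, 0, 0, 0, 0],
  [0, 0, 0, 0, 0, 0],
  [0, 0, 0, 0, 0, 0],
  [0, 0, 0, 0, 0, 0],
  [0, 0, 0, 0, 0, 0],
  [0, 0, 0, 0, 0, 0],
])

```text
time_s: 28.3
tool_pos: [0.5192, 0.3925, 0.0162]
tcp_rot: [3.14, -0.001, 3.107]
contact_force: [-0.6, -0.1, 3.2]
grip_width: 0.0404
grip_force: 20.7
```

```bash
python3 -c "
from h import *
go(.5203,.392,.0165,178)"
```

```text
turn(deg) [ 0.1 -0.1  0. ] then shift(cm) [-0.11 -0.04 -0.03] | t 28.3 grip 0.0404 q1 q6 [ 0.47 -1.07]
```

arm_command([
  [0, 0, 0, 0, 0, 0],
  [0, 0, 0, 0, 0, 0],
  [0, 0, 0, 0, 0, 0],
  [0, 0, -1, 0, 0, 0],
  [0, 0, -3, 0, 0, 0],
  [0, 0, -4, 0, 0, 0],
  [0, 0, -4, 0, 0, 0],
  [0, 0, 0, 0, 0, 10.5],
], jaw=95)

```text
time_s: 29.3
tool_pos: [0.5218, 0.3936, 0.1418]
tcp_rot: [3.134, 0.005, 2.919]
contact_force: [0.3, 0.2, -1.1]
grip_width: 0.0534
grip_force: 0.0
```

arm_command([
  [0, 0, 0, 0, 0, 10],
  [0, 0, 0, 0, 0, 10],
  [0, 0, 0, 0, 0, 10],
  [0, 0, 0, 0, 0, 10],
  [0, 0, 0, 0, 0, 10],
  [0, 0, 0, 0, 0, 10],
  [0, 0, 0, 0, 0, 9],
  [0, 0, 0, 0, 0, 9],
])

```text
time_s: 30.3
tool_pos: [0.5193, 0.3923, 0.1368]
tcp_rot: [-3.14, -0.002, 1.557]
contact_force: [-1.0, -0.6, 0.7]
grip_width: 0.0537
grip_force: 0.0
```

```bash
python3 -c "
from h import *
go(.462,.0914,.12,89.5)"
```

```text
turn(deg) [-0.1 -0.1 -0.3] then shift(cm) [-30.13  -5.47   1.68] | t 30.3 grip 0.0537 q1 q6 [0.47 0.48]
```

arm_command([
  [-4, -0.7, 0, 0, 0, 0],
  [-5, -0.9, 0, 0, 0, 0],
  [-6, -1.1, 0, 0, 0, 0],
  [-6, -1.1, 0, 0, 0, 0],
  [-5, -0.9, 0.5, 0, 0, 0],
  [-4.1, -0.8, 1, 0, 0, 0],
  [0, 0, 0, 0, 0, 0],
  [0, 0, 0, 0, 0, 0],
], jaw=0)

```text
time_s: 31.3
tool_pos: [0.4622, 0.0918, 0.1213]
tcp_rot: [-3.141, -0.002, 1.562]
contact_force: [-0.1, 0.2, -0.6]
grip_width: 0.0854
grip_force: 0.0
```

```bash
python3 -c "
from h import *
go(.462,.0914,.005,89.5)"
```

```text
turn(deg) [-0.  -0.1  0. ] then shift(cm) [-0.04 -0.02 11.63] | t 31.3 grip 0.0854 q1 q6 [-0.05 -0.04]
```

arm_command([
  [0, 0, 3, 0, 0, 0],
  [0, 0, 3, 0, 0, 0],
  [0, 0, 2.5, 0, 0, 0],
  [0, 0, 1.6, 0, 0, 0],
  [0, 0, 1, 0, 0, 0],
  [0, 0, 0.5, 0, 0, 0],
  [0, 0, 0, 0, 0, 0],
  [0, 0, 0, 0, 0, 0],
])

```text
time_s: 32.3
tool_pos: [0.4621, 0.0918, 0.0052]
tcp_rot: [-3.141, -0.002, 1.562]
contact_force: [0.7, 0.1, -0.6]
grip_width: 0.0854
grip_force: 0.0
```

arm_command([
  [0, 0, 0, 0, 0, 0],
  [0, 0, 0, 0, 0, 0],
  [0, 0, 0, 0, 0, 0],
  [0, 0, 0, 0, 0, 0],
  [0, 0, 0, 0, 0, 0],
  [0, 0, 0, 0, 0, 0],
  [0, 0, 0, 0, 0, 0],
  [0, 0, 0, 0, 0, 0],
], jaw=255, grip_force=30)

```text
time_s: 33.3
tool_pos: [0.4614, 0.0918, 0.0047]
tcp_rot: [-3.139, -0.002, 1.563]
contact_force: [-2.7, -0.3, 4.6]
grip_width: 0.0246
grip_force: 29.3
```

arm_command([
  [0, 0, -1, 0, 0, 0],
  [0, 0, -2, 0, 0, 0],
  [0, 0, -3, 0, 0, 0],
  [0, 0, -4, 0, 0, 0],
  [0, 0, -4, 0, 0, 0],
  [0, 0, -3, 0, 0, 0],
  [0, 0, 0, 0, 0, 0],
  [0, 0, 0, 0, 0, 0],
])

```text
time_s: 34.3
tool_pos: [0.4609, 0.0916, 0.1732]
tcp_rot: [-3.138, -0.002, 1.562]
contact_force: [0.4, 0.8, -1.4]
grip_width: 0.0247
grip_force: 29.4
```

```bash
python3 -c "
from h import *
go(.5237,.488,.18,178)"
```

```text
turn(deg) [ -0.1  -0.2 -88.5] then shift(cm) [-4.89 39.84 -0.68] | t 34.3 grip 0.0247 q1 q6 [-0.05 -0.04]
```

arm_command([
  [0, 0, 0, 0, 0, -10.5],
  [0, 0, 0, 0, 0, -10.5],
  [0, 0, 0, 0, 0, -10.5],
  [0, 0, 0, 0, 0, -10.5],
  [0, 0, 0, 0, 0, -10.5],
  [0, 0, 0, 0, 0, -10.5],
  [0, 0, 0, 0, 0, -10.5],
  [0, 0, 0, 0, 0, -10.5],
])

```text
time_s: 35.3
tool_pos: [0.4604, 0.0916, 0.1722]
tcp_rot: [3.14, -0.006, 3.035]
contact_force: [0.3, -0.4, -0.9]
grip_width: 0.0252
grip_force: 29.4
```

arm_command([
  [0, 0, 0, 0, 0, -4.5],
  [-0.7, 5.6, 0, 0, 0, 0],
  [-0.7, 5.7, 0, 0, 0, 0],
  [-0.7, 5.7, 0, 0, 0, 0],
  [-0.7, 5.7, 0, 0, 0, 0],
  [-0.7, 5.7, 0, 0, 0, 0],
  [-0.7, 5.7, 0, 0, 0, 0],
  [-0.7, 5.7, 0, 0, 0, 0],
])

```text
time_s: 36.3
tool_pos: [0.5235, 0.4888, 0.1718]
tcp_rot: [-3.141, -0.005, 3.107]
contact_force: [0.7, 0.6, -0.8]
grip_width: 0.0253
grip_force: 29.4
```

arm_command([
  [0, 0, 1, 0, 0, 0],
  [0, 0, 3, 0, 0, 0],
  [0, 0, 3, 0, 0, 0],
  [0, 0, 1, 0, 0, 0],
  [0, 0, 0, 0, 0, 0],
  [0, 0, 0, 0, 0, 0],
  [0, 0, 0, 0, 0, 0],
  [0, 0, 0, 0, 0, 0],
])

```text
time_s: 37.3
tool_pos: [0.5247, 0.4881, 0.0961]
tcp_rot: [3.139, -0.001, 3.107]
contact_force: [-0.4, 0.4, -1.7]
grip_width: 0.0249
grip_force: 29.6
```

```bash
python3 -c "
from h import *
go(.5237,.488,.0115,178)"
```

```text
turn(deg) [ 0.1 -0.   0. ] then shift(cm) [ 0.1  -0.01  8.46] | t 37.3 grip 0.0249 q1 q6 [ 0.59 -0.95]
```

arm_command([
  [0.1, 0, 2, 0, 0, 0],
  [0, 0, 2.5, 0, 0, 0],
  [0, 0, 2, 0, 0, 0],
  [0, 0, 1, 0, 0, 0],
  [0, 0, 0.6, 0, 0, 0],
  [0, 0, 0.3, 0, 0, 0],
  [0, 0, 0.1, 0, 0, 0],
  [0, 0, 0, 0, 0, 0],
])

```text
time_s: 38.3
tool_pos: [0.5236, 0.4883, 0.0109]
tcp_rot: [3.139, -0.001, 3.107]
contact_force: [0.4, 0.5, -0.3]
grip_width: 0.0252
grip_force: 29.7
```

arm_command([
  [0, 0, 0, 0, 0, 0],
  [0, 0, 0, 0, 0, 0],
  [0, 0, 0, 0, 0, 0],
  [0, 0, 0, 0, 0, 0],
  [0, 0, 0, 0, 0, 0],
  [0, 0, 0, 0, 0, 0],
  [0, 0, 0, 0, 0, 0],
  [0, 0, 0, 0, 0, 0],
])

```text
time_s: 39.3
tool_pos: [0.5236, 0.4883, 0.0108]
tcp_rot: [3.139, -0.001, 3.107]
contact_force: [-1.0, -1.3, 5.9]
grip_width: 0.0249
grip_force: 30.1
```

arm_command([
  [0, 0, 0, 0, 0, 0],
  [0, 0, 0, 0, 0, 0],
  [0, 0, 0, 0, 0, 0],
  [0, 0, -1, 0, 0, 0],
  [0, 0, -3, 0, 0, 0],
  [0, 0, -4, 0, 0, 0],
  [0, 0, -4, 0, 0, 0],
  [0, 0, -4, 0, 0, 0],
], jaw=130)

```text
time_s: 40.3
tool_pos: [0.5235, 0.4877, 0.1723]
tcp_rot: [3.139, -0.001, 3.107]
contact_force: [1.6, 1.2, -0.0]
grip_width: 0.0417
grip_force: 0.0
```

```bash
python3 -c "
from h import *
go(.5269,-.2467,.18,182.9)"
```

```text
turn(deg) [ 0.1 -0.1 -4.9] then shift(cm) [  3.37 -73.36  -0.77] | t 40.3 grip 0.0417 q1 q6 [ 0.59 -0.95]
```

arm_command([
  [0, 0, 0, 0, 0, -4.9],
  [0.2, -4, -0.5, 0, 0, 0],
  [0.3, -5.8, -0.5, 0, 0, 0],
  [0.3, -5.8, 0, 0, 0, 0],
  [0.3, -5.8, 0, 0, 0, 0],
  [0.3, -5.8, 0, 0, 0, 0],
  [0.3, -5.8, 0, 0, 0, 0],
  [0.3, -5.8, 0, 0, 0, 0],
], jaw=160)

```text
time_s: 41.3
tool_pos: [0.5233, 0.0974, 0.1805]
tcp_rot: [3.14, 0.0, -3.09]
contact_force: [0.2, -0.1, 0.0]
grip_width: 0.0324
grip_force: 0.0
```

```bash
python3 -c "
from h import *
from rig import optics
f=optics.grab_frame('top');im=f['image'][:,:,::-1]
pickle.dump(f,open('f5.pkl','wb'))
a=cv2.resize(im[235:322,112:222],(396,313),interpolation=cv2.INTER_CUBIC)
b=cv2.resize(im[232:319,418:528],(396,313),interpolation=cv2.INTER_CUBIC)
cv2.imwrite('pics/t5.png',np.hstack([a,b]))
go(.5269,-.2467,.18,182.9)"
```

```text
turn(deg) [-0.1 -0.  -0.2] then shift(cm) [ 1.380e+00 -3.383e+01  3.000e-02] | t 41.4 grip 0.0317 q1 q6 [-0.04 -1.66]
```

View pics/t5.png

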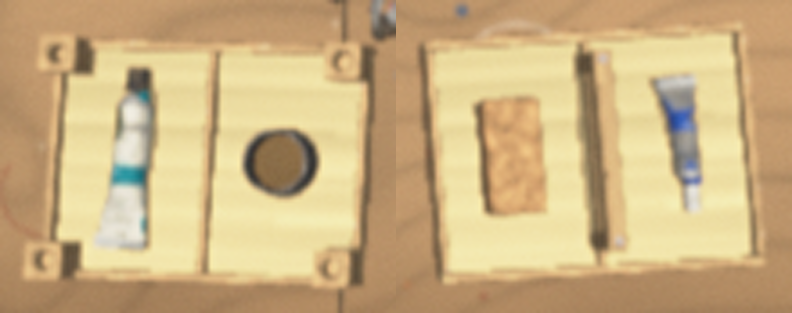

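Both kits lie flat in the trays and neither tray has moved: the sockets are still at (57,54), (342,61), (43,261) and (332,267), and the handle at (611,150). Now the handle.

arm_command([
  [0.2, -4, 0, 0, 0, 0],
  [0.2, -5, 0, 0, 0, 0],
  [0.2, -5, 0, 0, 0, 0],
  [0.2, -5, 0, 0, 0, 0],
  [0.2, -5, 0, 0, 0, 0],
  [0.2, -5, 0, 0, 0, 0],
  [0.2, -4.8, 0, 0, 0, -0.2],
  [0, 0, 2, 0, 0, 0],
], jaw=175)

```text
time_s: 42.35
tool_pos: [0.5277, -0.2428, 0.1612]
tcp_rot: [-3.139, 0.003, -3.091]
contact_force: [-0.4, 0.6, -0.5]
grip_width: 0.0268
grip_force: 0.0
```

arm_command([
  [0, 0, 2, 0, 0, 0],
  [0, 0, 1, 0, 0, 0],
  [0, 0, 1, 0, 0, 0],
  [0, 0, 0, 0, 0, 0],
  [0, 0, 0, 0, 0, 0],
  [0, 0, 0, 0, 0, 0],
  [0, 0, 0, 0, 0, 0],
  [0, 0, 0, 0, 0, 0],
])

```text
time_s: 43.35
tool_pos: [0.5265, -0.2391, 0.1191]
tcp_rot: [3.14, -0.001, -3.087]
contact_force: [-0.2, 0.3, 0.5]
grip_width: 0.0271
grip_force: 0.0
```

```bash
python3 -c "
from h import *
go(.5269,-.2467,.047,182.9)"
```

```text
turn(deg) [ 0.1 -0.1  0.2] then shift(cm) [ 0.   -0.76  7.21] | t 43.4 grip 0.0271 q1 q6 [-0.62 -2.25]
```

arm_command([
  [0, -0.7, 0, 0, 0, 0],
  [0, 0, 1, 0, 0, 0],
  [0, 0, 1, 0, 0, 0],
  [0, 0, 1, 0, 0, 0],
  [0, 0, 0, 0, 0, 0],
  [0, 0, 0, 0, 0, 0],
  [0, 0, 0, 0, 0, 0],
  [0, 0, 0, 0, 0, 0],
])

```text
time_s: 44.35
tool_pos: [0.527, -0.2461, 0.0893]
tcp_rot: [3.14, -0.001, -3.087]
contact_force: [-0.8, 1.0, -0.3]
grip_width: 0.0266
grip_force: 0.0
```

```bash
python3 -c "
from h import *
go(.5269,-.2467,.047,182.9)"
```

```text
turn(deg) [ 0.1 -0.1  0.2] then shift(cm) [ 0.01 -0.06  4.23] | t 44.4 grip 0.0266 q1 q6 [-0.63 -2.26]
```

Close with a firm grip, as the tray could tilt about the bar, then lift slightly to check.

arm_command([
  [0, -0.1, 1, 0, 0, 0.2],
  [0, 0, 1, 0, 0, 0],
  [0, 0, 1, 0, 0, 0],
  [0, 0, 0.8, 0, 0, 0],
  [0, 0, 0.4, 0, 0, 0],
  [0, 0, 0, 0, 0, 0],
  [0, 0, 0, 0, 0, 0],
  [0, 0, 0, 0, 0, 0],
])

```text
time_s: 45.35
tool_pos: [0.527, -0.2471, 0.0473]
tcp_rot: [3.14, -0.001, -3.091]
contact_force: [-0.4, 0.8, 1.0]
grip_width: 0.0269
grip_force: 0.0
```

arm_command([
  [0, 0, 0, 0, 0, 0],
  [0, 0, 0, 0, 0, 0],
  [0, 0, 0, 0, 0, 0],
  [0, 0, 0, 0, 0, 0],
  [0, 0, 0, 0, 0, 0],
  [0, 0, 0, 0, 0, 0],
  [0, 0, 0, 0, 0, 0],
  [0, 0, 0, 0, 0, 0],
], jaw=255, grip_force=90)

```text
time_s: 46.35
tool_pos: [0.527, -0.2471, 0.0474]
tcp_rot: [3.14, -0.001, -3.091]
contact_force: [-1.2, 0.4, 4.6]
grip_width: 0.0103
grip_force: 88.2
```

```bash
python3 -c "
from h import *
from rig import manip
s=manip.state();print(s['tool_pos'],s['contact_force'],s['ft_torque'],s['grip_width'],s['grip_force'])"
```

```text
[ 0.52700236 -0.24710851  0.04735178] [-1.23130723  0.4498665   4.57493106] [ 0.09341929  0.21200227 -0.05057207] 0.010302074481427477 88.24057102203369
```

arm_command([
  [0, 0, -0.5, 0, 0, 0],
  [0, 0, -1, 0, 0, 0],
  [0, 0, -2, 0, 0, 0],
  [0, 0, -2.5, 0, 0, 0],
  [0, 0, -3, 0, 0, 0],
  [0, 0, -3, 0, 0, 0],
  [0, 0, -2, 0, 0, 0],
  [0, 0, -1, 0, 0, 0],
])

```text
time_s: 47.35
tool_pos: [0.5274, -0.2474, 0.1986]
tcp_rot: [3.141, -0.0, -3.09]
contact_force: [-0.2, 0.3, -4.9]
grip_width: 0.0104
grip_force: 88.0
```

```bash
python3 -c "
from h import *
from rig import optics,manip
s=manip.state();print(s['tool_pos'],s['contact_force'],s['ft_torque'],s['grip_width'])
f=optics.grab_frame('scene');cv2.imwrite('pics/s6.png',cv2.resize(f['image'][150:350,250:500][:,:,::-1],(750,600),interpolation=cv2.INTER_CUBIC))
go(.522,.440,.2,178)"
```

```text
[ 0.52738323 -0.24736951  0.19860684] [-0.19186053  0.25403528 -4.93223984] [ 0.03042541  0.0152111  -0.01764702] 0.010366971512203945
turn(deg) [-0.   0.   4.9] then shift(cm) [ 2.96 68.69 -0.08] | t 47.4 grip 0.0099 q1 q6 [-0.63 -2.26]
```

View pics/s6.png

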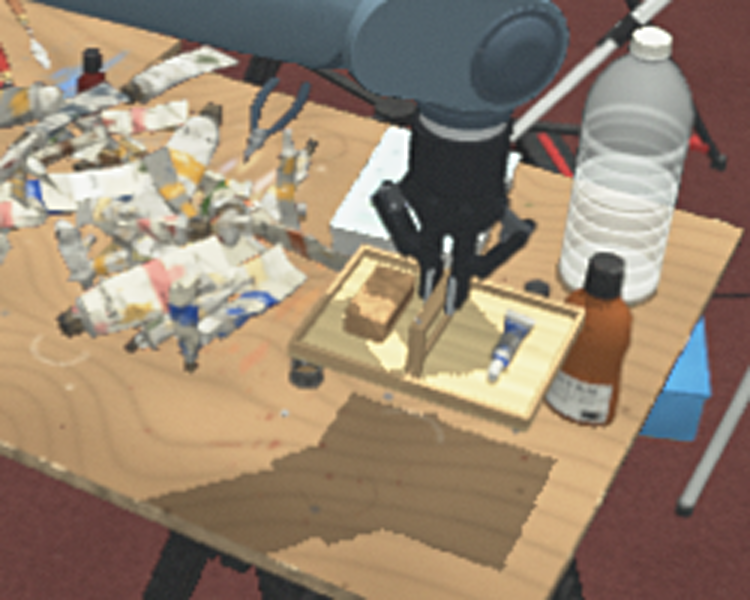

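The tray hangs level with its load. I'll carry it gently.

arm_command([
  [0.1, 1.5, 0, 0, 0, 0.6],
  [0.1, 3, 0, 0, 0, 0.6],
  [0.2, 4.5, 0, 0, 0, 0.6],
  [0.2, 5, 0, 0, 0, 0.6],
  [0.2, 5, 0, 0, 0, 0.6],
  [0.2, 5, 0, 0, 0, 0.6],
  [0.2, 5, 0, 0, 0, 0.6],
  [0.2, 5, 0, 0, 0, 0.7],
])

```text
time_s: 48.4
tool_pos: [0.5082, 0.095, 0.1959]
tcp_rot: [3.14, -0.005, 3.107]
contact_force: [0.6, -0.7, -3.8]
grip_width: 0.0102
grip_force: 88.1
```

arm_command([
  [0.2, 5, 0, 0, 0, 0],
  [0.2, 5, 0, 0, 0, 0],
  [0.2, 5, 0, 0, 0, 0],
  [0.2, 5, 0, 0, 0, 0],
  [0.2, 5, 0, 0, 0, 0],
  [0.2, 4.5, 0, 0, 0, 0],
  [0.2, 3, 0, 0, 0, 0],
  [0.2, 1.5, 0, 0, 0, 0],
])

```text
time_s: 49.4
tool_pos: [0.5038, 0.4343, 0.196]
tcp_rot: [-3.141, -0.005, 3.109]
contact_force: [-0.0, -0.5, -5.9]
grip_width: 0.01
grip_force: 88.2
```

```bash
python3 -c "
from h import *
go(.522,.440,.12,178)"
```

```text
turn(deg) [-0.  -0.3  0.1] then shift(cm) [-1.8   0.63  7.6 ] | t 49.4 grip 0.01 q1 q6 [ 0.54 -1.  ]
```

arm_command([
  [-0.5, 0.2, 1, 0, 0, 0],
  [-0.7, 0.2, 1.5, 0, 0, 0],
  [-0.6, 0.2, 2, 0, 0, 0],
  [0, 0, 2, 0, 0, 0],
  [0, 0, 1.5, 0, 0, 0],
  [0, 0, 0.6, 0, 0, 0],
  [0, 0, 0, 0, 0, 0],
  [0, 0, 0, 0, 0, 0],
])

```text
time_s: 50.4
tool_pos: [0.5243, 0.4389, 0.1131]
tcp_rot: [3.139, -0.0, 3.107]
contact_force: [0.3, -0.7, -5.4]
grip_width: 0.0101
grip_force: 88.3
```

```bash
python3 - <<'E'
from h import *
from rig import optics,manip
s=manip.state();print(s['tool_pos'],s['ft_torque'])
f=optics.grab_frame('top');pickle.dump(f,open('f7.pkl','wb'))
im=f['image'];a=cv2.resize(im[215:325,90:235][:,:,::-1],(580,440),interpolation=cv2.INTER_CUBIC)
cv2.imwrite('pics/t7.png',a)
go(.522,.440,.11,178)
E
```

```text
[0.52431149 0.43893558 0.1131298 ] [ 0.04881278 -0.02002298 -0.0882467 ]
turn(deg) [ 0.2 -0.   0. ] then shift(cm) [0.24 0.1  0.32] | t 50.5 grip 0.0102 q1 q6 [ 0.53 -1.01]
```

View pics/t7.png

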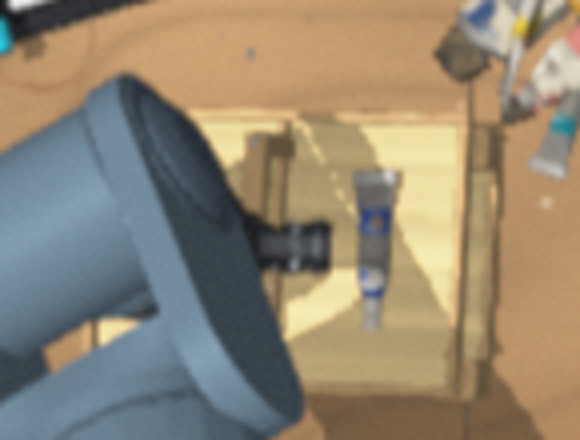

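```bash
python3 - <<'E'
from h import *
from rig import optics,manip
f=pickle.load(open('f7.pkl','rb'));im=f['image']
a=np.radians(-2.0);c,s=np.cos(a),np.sin(a);X,Y,Z=.5243,.4389,.1131+.0156
W=lambda x,y,z:(X+c*x-s*y,Y+s*x+c*y,Z+z)
O=cv2.resize(im[215:325,130:235][:,:,::-1],(770,600*110*770//(105*600)),interpolation=cv2.INTER_CUBIC)
k=770/105
O=cv2.resize(im[215:300,160:235][:,:,::-1],(525,595),interpolation=cv2.INTER_CUBIC)
k=7.0
def line(p,q,col):
    u=(proj(f,[p,q])+.5-[160,215])*k
    cv2.line(O,*[tuple(np.round(v).astype(int)) for v in u],col,1)
for x,y in((.075,.1),(.070,.0945)):
    line(W(x,-y,-.035),W(-x,-y,-.035),(0,0,255));line(W(x,-y,-.035),W(x,0,-.035),(0,0,255))
line(W(.061,-.006,.007),W(-.061,-.006,.007),(255,0,0));line(W(.061,.006,.007),W(-.061,.006,.007),(255,0,0));line(W(.061,.006,.007),W(.061,-.006,.007),(255,0,0))
cv2.imwrite('pics/o7.png',O)
E
```

```text
(no output)
```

View pics/o7.png

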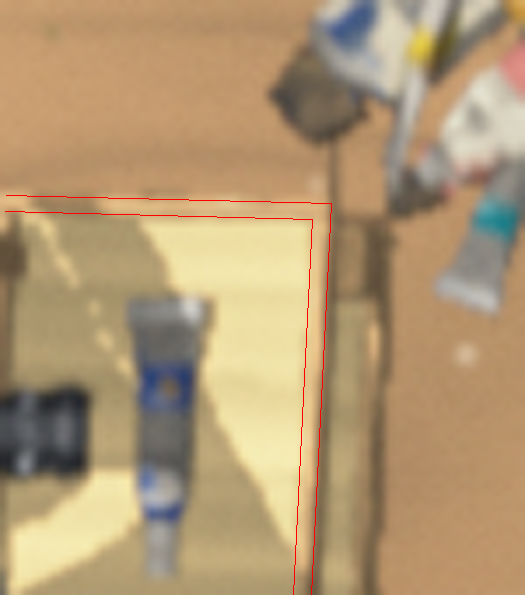

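The predicted tray outline lies on the seen one to within about 1 mm, so the grasp offset is nil. I'll trim the position and lower.

arm_command([
  [0.15, 0.05, 0.5, 0, 0, 0],
  [0, 0, 0.8, 0, 0, 0],
  [0, 0, 0.3, 0, 0, 0],
  [0, 0, 0, 0, 0, 0],
  [0, 0, 0, 0, 0, 0],
  [0, 0, 0, 0, 0, 0],
  [0, 0, 0, 0, 0, 0],
  [0, 0, 0, 0, 0, 0],
])

```text
time_s: 51.45
tool_pos: [0.5223, 0.4391, 0.0961]
tcp_rot: [3.14, -0.002, 3.107]
contact_force: [0.4, -0.8, -4.6]
grip_width: 0.0099
grip_force: 88.2
```

```bash
python3 -c "
from h import *
go(.522,.440,.0774,178)"
```

```text
turn(deg) [ 0.1 -0.1  0. ] then shift(cm) [0.03 0.09 1.87] | t 51.5 grip 0.0099 q1 q6 [ 0.53 -1.01]
```

arm_command([
  [0.05, 0.1, 0, 0, 0, 0],
  [0, 0, 0.2, 0, 0, 0],
  [0, 0, 0.2, 0, 0, 0],
  [0, 0, 0.2, 0, 0, 0],
  [0, 0, 0.2, 0, 0, 0],
  [0, 0, 0.2, 0, 0, 0],
  [0, 0, 0, 0, 0, 0],
  [0, 0, 0, 0, 0, 0],
])

```text
time_s: 52.45
tool_pos: [0.5218, 0.4402, 0.0861]
tcp_rot: [3.14, -0.002, 3.107]
contact_force: [0.7, 0.6, -4.2]
grip_width: 0.01
grip_force: 88.2
```

```bash
python3 -c "
from h import *
from rig import manip
s=manip.state();print(s['contact_force'],s['ft_torque'])
go(.522,.440,.0774,178)"
```

```text
[ 0.68251835  0.55279607 -4.22370988] [-0.00025068 -0.00897834  0.04209957]
turn(deg) [ 0.1 -0.1  0. ] then shift(cm) [-0.02 -0.01  0.87] | t 52.5 grip 0.01 q1 q6 [ 0.53 -1.  ]
```

Pin tips are now at 0.0387 m, below the post tops (0.042 m), with no resistance, so they are entering. Lowering the rest of the way.

arm_command([
  [0, 0, 0.2, 0, 0, 0],
  [0, 0, 0.2, 0, 0, 0],
  [0, 0, 0.2, 0, 0, 0],
  [0, 0, 0.1, 0, 0, 0],
  [0, 0, 0.1, 0, 0, 0],
  [0, 0, 0.05, 0, 0, 0],
  [0, 0, 0, 0, 0, 0],
  [0, 0, 0, 0, 0, 0],
])

```text
time_s: 53.45
tool_pos: [0.5218, 0.4402, 0.0776]
tcp_rot: [3.14, -0.002, 3.107]
contact_force: [-0.1, 0.2, -5.2]
grip_width: 0.0104
grip_force: 88.3
```

```bash
python3 -c "
from h import *
from rig import manip
s=manip.state();print(s['contact_force'],s['ft_torque'])
go(.522,.440,.0774,178)"
```

```text
[-0.14879926  0.21925095 -5.23967262] [-0.05026738 -0.0381937  -0.0234532 ]
turn(deg) [ 0.1 -0.1  0. ] then shift(cm) [-0.02 -0.01  0.02] | t 53.5 grip 0.0104 q1 q6 [ 0.53 -1.  ]
```

arm_command([
  [0, 0, 0.05, 0, 0, 0],
  [0, 0, 0.05, 0, 0, 0],
  [0, 0, 0, 0, 0, 0],
  [0, 0, 0, 0, 0, 0],
  [0, 0, 0, 0, 0, 0],
  [0, 0, 0, 0, 0, 0],
  [0, 0, 0, 0, 0, 0],
  [0, 0, 0, 0, 0, 0],
])

```text
time_s: 54.45
tool_pos: [0.5218, 0.4402, 0.0775]
tcp_rot: [3.14, -0.002, 3.107]
contact_force: [-3.6, -2.5, 3.7]
grip_width: 0.0103
grip_force: 89.5
```

arm_command([
  [0, 0, 0, 0, 0, 0],
  [0, 0, 0, 0, 0, 0],
  [0, 0, 0, 0, 0, 0],
  [0, 0, 0, 0, 0, 0],
  [0, 0, 0, 0, 0, 0],
  [0, 0, 0, 0, 0, 0],
  [0, 0, 0, 0, 0, 0],
  [0, 0, 0, 0, 0, 0],
], jaw=180, grip_force=20)

```text
time_s: 55.45
tool_pos: [0.5218, 0.4401, 0.0765]
tcp_rot: [3.14, -0.002, 3.107]
contact_force: [0.2, 0.1, 0.2]
grip_width: 0.0249
grip_force: 0.0
```

arm_command([
  [0, 0, -1, 0, 0, 0],
  [0, 0, -2, 0, 0, 0],
  [0, 0, -3, 0, 0, 0],
  [0, 0, -4, 0, 0, 0],
  [0, 0, -4, 0, 0, 0],
  [0, -4, 0, 0, 0, 0],
  [0, -5, 0, 0, 0, 0],
  [0, -5, 0, 0, 0, 0],
])

```text
time_s: 56.45
tool_pos: [0.5174, 0.2989, 0.2184]
tcp_rot: [3.139, 0.001, 3.108]
contact_force: [0.2, 0.4, 0.5]
grip_width: 0.0251
grip_force: 0.0
```

arm_command([
  [0, -5, 0, 0, 0, 0],
  [0, -5, 0, 0, 0, 0],
  [0, -5, 0, 0, 0, 0],
  [0, -5, 0, 0, 0, 0],
  [0, 0, 0, 0, 0, 0],
  [0, 0, 0, 0, 0, 0],
  [0, 0, 0, 0, 0, 0],
  [0, 0, 0, 0, 0, 0],
])

```text
time_s: 57.45
tool_pos: [0.5103, 0.101, 0.2161]
tcp_rot: [3.14, -0.002, 3.109]
contact_force: [0.5, 0.6, 0.7]
grip_width: 0.0254
grip_force: 0.0
```

```bash
python3 - <<'E'
from h import *
from rig import optics
a=optics.grab_frame('top');b=optics.grab_frame('scene')
A=cv2.resize(a['image'][225:325,105:230][:,:,::-1],(400,320),interpolation=cv2.INTER_CUBIC)
B=cv2.resize(b['image'][190:270,140:240][:,:,::-1],(400,320),interpolation=cv2.INTER_CUBIC)
cv2.imwrite('pics/end.png',np.hstack([A,B]))
E
```

```text
(no output)
```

View pics/end.png

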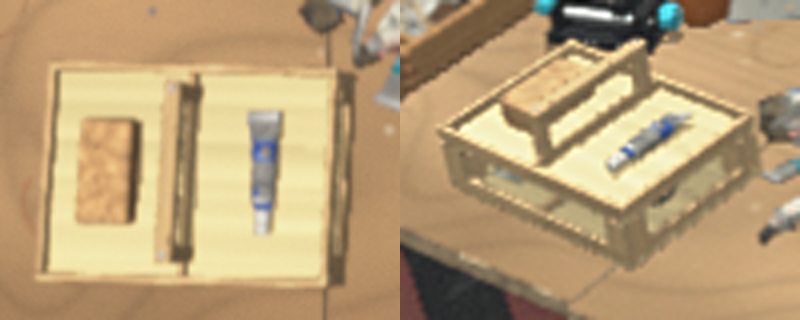

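The stack is level and flush on the posts, with the block at (108,170) and the slim tube at (265,170) flat. Contact came at TCP height 0.0775 m, as predicted (0.0774 m).

```bash
python3 -c "
from rig import job_done
print(job_done())"
```

```text
the job is handed in; nothing more can be done
None
```

Both kits are packed, the handled tray is stacked with its pins seated in the sockets, the two bottles were left alone, and the job was handed in at about 58 s; the hand-in gave no verdict.

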